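# Unlock the knife block and hold the knife ready over the board

## Robot

A 6-joint arm with a two-finger parallel gripper is mounted at the origin on the work surface. World frame = base frame: x ahead of the robot, y to its left, z up, the work surface at z = 0. Lengths are in m, angles in rad, forces in N, time in s.
With the tool pointing down it reaches from about 0.4 to 0.825 m from the base axis. Payload 7 kg.
Tool frame: the origin (TCP) lies midway between the tips of the shut fingers; the grasp point (between the pads) lies 19 mm behind it; z points along the fingers, y is the line along which they close (so a half turn about z gives the same grasp; the last joint's range is limited). The gripper opens to 88 mm and grips with 3 to 60 N. Pads are 19 mm wide; open, the fingers measure 130 mm over their backs; the gripper's body (78 mm by 193 mm) begins 47 mm behind the grasp point.
Start: joints at [1.512, 0.359, 0.012, 0, -1.224, -0.288], TCP at [0.229, 0.635, 0.227] pointing down, gripper open.
Joint ranges: [-3.07, 3.07], [-1.43, 2.12], [-1.02, 1.25], [-3.03, 1.67], [-3.05, -0], [-3.03, 3.03]. Speed limits (rad/s): [2.39, 2.39, 3.01, 3.14, 3.14, 3.14].

## Interface

Orientations are given as [roll, pitch, yaw] about the fixed x, y, z axes, in that order (R = Rz(yaw) Ry(pitch) Rx(roll)).
In Python, from station import arm, grab_frame, camera_params, spot_in gives the robot as it stands.
- The arm moves only by the shell command python3 -m jog 'ROWS' [FORCE]. ROWS is JSON, a list that holds one entry, the list of rows, each a list of 7 numbers: the shift along the tool's x, y, z in mm, then the turn, a rotation vector about the tool's x, y, z in rad, then the finger opening in mm, from 0 to 87.6. In form: [[[x, y, z, wx, wy, wz, fingers], ...]]. A call has 1 to 20 rows; each row is the pose to reach, as a shift and turn from the pose commanded when the call began, along the tool's axes at that moment; what a row does not reach only later rows make up. A row lasts 1/8 s, in which the tool goes at most 62.5 mm and 10.7 degrees, less where a joint would pass 70% of its speed; a pose out of reach is approached as far as the arm can. A call with a gripper value outside its range is refused whole. The fingers move at their own pace and stop on an object; FORCE is the grip in N (left out, the last holds). Time passes only in rows, so rows that repeat a pose let the fingers close. It gives the time, the measured TCP pose, the force, the opening and the grip force at its end, in the units of the state.
- arm.get_state(): the state, without advancing time (a new reading comes with each control period).
- grab_frame(name): name is "side" or "top" or "wrist"; returns (picture, depth): 420x560x3 uint8, blue, green, red; 420x560 float32, m along the optical axis (not along the pixel's ray), 0 where there is no reading.
- camera_params(name): a dict with "mtx" (3x3 intrinsics, pixels), "R" (3x3) and "t" (3): a world point X has camera coordinates R X + t. Camera axes: x right, y down, z forward; pixel columns grow to the right and rows downward; lengths in m; the calibration is good to about 2 mm. The wrist camera is an equidistant fisheye: a pixel r from the principal point sees the ray r / f radians off the axis. A picture is of the moment at which its call begins: read the wrist's pose just before it. camera_params takes no time and is no camera call; for the wrist camera it gives the pose at the moment of the call.
- arm.job_done(): hands the job in; it is judged then, once.
Trained networks look in the newest picture that a camera, given by its name, has taken for a name from the list of things; names that differ only in an ending like _2 or _b are one class to them, and where a whole thing is asked for, a point or a joint stands for the part that bears it (a point fixed in the world has none). Each returns a list of dicts, best first, with "confidence" (0 to 1); they miss things now and then, are a little off and sometimes report something else, mostly with a low value. They report only what shows in the picture. A call takes as long as a camera call. They do not tell look-alikes from the thing itself.
- spot_in(query, camera): "uv" ([column, row] in pixels, amid what is visible of it).
The state is a dict: "t": time; "q": joint angles; "qd": joint speeds; "joint_efforts": joint torques, N m; "eef_pos": TCP position; "ee_rot": TCP orientation; "force": force on the tool from outside, world axes, zero at the start; "moment": the same for the moment, N m; "width": finger opening in m; "gripper_force": force on a finger pad.
Only numpy, scipy, OpenCV 4.12 (cv2) and the standard library are available. Lean on these libraries where they do the work, as an engineer would, in place of code of your own. Each camera call takes 0.05 s, during which the arm holds its last target. There are 200 camera calls.

## Task

The yellow-handled vegetable knife is locked in its slanted block: slide the lock's red grip all the way to its open end stop and leave it there, and only then draw the knife out by its handle. Turn the knife level with its edge down and hold it still with the middle of its blade over the middle of the round chopping board, a good hand's breadth above the wood. Finish while still holding it there, without having touched the board with the knife or pushed the other kitchen things about.

Things in the scene. Friction and masses are not known exactly. Their poses are not given: they have to be found in the camera images.
- knife_grip (a point): Centre of the yellow handle of the vegetable knife, the place to grip. Knife axes: x from handle to tip, y sideways, z to the spine (the edge faces -z). The handle is 105 mm long (x), 18 mm wide (y), 24 mm tall (z). While stored, x points 40 degrees below level into the block, y is level, the spine is uppermost, and the handle rises towards the block's -x.
- knife_blade (a point): Middle of the knife's blade, 115 mm from the handle centre along the knife's x; same axes. The blade is 110 mm long, 26 mm tall, 3 mm thick and starts 60 mm from the handle centre.
- knife: The same knife; origin where the blade leaves the dark steel guard, 60 mm from the handle centre along x; same axes. Guard: 22 mm wide, 36 mm tall, 10 mm thick, between handle and blade. About 0.14 kg, balancing 30 to 50 mm from the handle centre towards the blade, so grip it firmly.
- lock_slide (a joint): Safety lock of the block: a steel tongue that crosses over the handle just outside the guard and bars the knife, moved by an upright red grip. 0 = locked, 0.040 m = open end stop; grows as the red grip moves along the block's +y, away from the knife. About 1.5 N moves it; it stays where it is left.
- lock_grip (a point): Point to grip on the lock's upright red post: 16 mm wide along the block's y, 20 mm along its x, free from its top (20 mm above this point) to 25 mm below this point. Axes as the block's. It stands 65 mm to the block's +y side of the knife's plane when locked, 105 mm when open.
- block: Slanted brown wooden knife block on a stand, fixed to the counter, 150 mm wide along y, about 210 mm long along x, 155 mm high; origin on the counter under its centre; z up, y level to the side towards which the lock opens. The stored knife's handle points to its -x and up, its end about 200 mm above the counter.
- slot_mouth (a point): Centre of the mouth of the knife's slot on the block's slanted face, 118 mm above the counter; the stored knife's handle centre is 60 mm from it. The slot is 8 mm wide and close round the blade: draw the knife straight along its own -x by at least 110 mm to clear it.
- board: Round tamarind-wood chopping board, 240 mm across, 35 mm thick, fixed on the counter; origin at the centre of its underside, z up.
- mortar: Bystander: grey stone mortar with its pestle, 140 mm across, 150 mm tall with the pestle; origin at the centre of its underside.
- bowl: Bystander: white ceramic rice bowl, 120 mm across, 60 mm tall; origin at the centre of its underside.
- colander: Bystander: green plastic colander, 210 mm across, 85 mm tall; origin at the centre of its underside.
- ladle: Bystander: stainless steel ladle lying on the counter, cup 80 mm across at the origin, 250 mm long handle to its -x; origin at the centre of its underside.
- fish_sauce: Bystander: amber sauce bottle with red cap, 60 mm across, 200 mm tall; origin at the centre of its underside.
- pepper_jar: Bystander: glass jar with green cap, 60 mm across, 90 mm tall; origin at the centre of its underside.
Things that resemble listed ones, but are neither listed nor needed, are in the scene too. Leave any green or purple look-alike of the block alone.

How it is judged:
On the way, in this order (a step that is already met when the one before it is completed fails the run):
1. the lock is at its open end stop (within 4 mm) while the knife is still home in its slot (value of joint lock_slide above 0.036 m and distance between knife_grip and slot_mouth below 0.075 m), for 0.2 s.
2. the knife is drawn out of the slot, in the fingers (distance between knife_grip and slot_mouth above 0.165 m and contact force between the fingers and knife above 1 N), for 0.1 s.
At the end, for the whole second after the job is handed in: Fingers hold the knife still, level and edge down (spine within 0.22 rad of up), mid-blade within 60 mm of the board's centre from above and 60 mm or more above its top, touching neither board nor block; lock at 0.035 m or more; bystanders within 30 mm of their start (value of joint lock_slide above 0.035 m and angle between knife_grip's own z axis and vertical below 0.22 rad and horizontal distance between knife_blade and board below 0.06 m and height (world z) of knife_blade above 0.095 m and contact force between the fingers and knife above 1 N and contact force between knife and board below 0.1 N and contact force between knife and block below 0.1 N and linear speed of knife below 0.03 m/s and distance of each of mortar, bowl, colander, ladle, fish_sauce, pepper_jar from where it was at the start of the episode below 0.03 m); the arm keeps its last pose, push and grip.
It fails at once if the knife touches the board (contact force between knife and board above 1 N).
It fails at once if a bystander is pushed more than 30 mm (distance of any of mortar, bowl, colander, ladle, fish_sauce, pepper_jar from where it was at the start of the episode above 0.03 m).
It also fails if it takes over 45 s, if anything falls off the work surface, if the arm or the gripper's body presses on something with over 40 N, if the wrist force passes 120 N, or if a joint passes its speed limit or range.

## Working session

There is one attempt and no reset: what is moved stays moved. The work goes in short steps, Python scripts to look and compute and a shell command to move; the robot and the scene stay as the last step left them, time stands still between calls to the robot, and variables do not carry over. Pictures are saved under pics/ and viewed, at most 10 in all, crops included, and the job is handed in when it is done.

```bash
mkdir -p pics; ls
cat > h.py <<'E'
import numpy as np, cv2
from scipy.spatial.transform import Rotation as Ro
from station import arm, grab_frame, camera_params, spot_in
def cloud(name, p, d):
    K=np.array(p["mtx"]);R=np.array(p["R"]);t=np.array(p["t"]).ravel()
    v,u=np.mgrid[0:d.shape[0],0:d.shape[1]]
    x=(u-K[0,2])/K[0,0];y=(v-K[1,2])/K[1,1]
    if name=="wrist":
        th=np.hypot(x,y)+1e-9; s=np.tan(np.minimum(th,1.5))/th; x=x*s;y=y*s
    P=np.stack([x*d,y*d,d],-1)
    return (P-t)@R
def get(name):
    p=camera_params(name); im,d=grab_frame(name); return im,d,cloud(name,p,d),p
E
python3 - <<'E'
from h import *
s=arm.get_state(); print(s)
for n in("top","side"):
    im,d,P,p=get(n); cv2.imwrite(f"pics/{n}0.png",im); np.savez(f"{n}0.npz",im=im,d=d,P=P)
    print(n,np.round(np.array(p["R"]),2).tolist(),np.round(p["t"],3))
    for q in("knife_grip","lock_grip","block","board"):
        for r in spot_in(q,n)[:3]:
            u,v=np.round(r["uv"]).astype(int); print(q,u,v,round(r["confidence"],2),P[v,u].round(3))
E
```

```text
pics
{'t': 0.0, 'q': array([ 1.51207042e+00,  3.59376975e-01,  1.10485936e-02, -3.87046452e-04,
       -1.22412821e+00, -2.88108384e-01]), 'qd': array([ 0.00064559,  0.00087929,  0.0001833 , -0.00157568, -0.00144742,
        0.00223692]), 'joint_efforts': array([ 4.28449739e-04, -5.82712626e+01,  2.93059981e+01,  6.99729100e+00,
        7.09085565e-03, -1.57884360e-04]), 'eef_pos': array([0.22928717, 0.63431881, 0.225618  ]), 'ee_rot': array([ 3.13989742e+00, -1.22946549e-04, -3.46965998e-01]), 'force': array([-0.42394692,  0.10525483,  0.02732632]), 'moment': array([0.01399637, 0.001217  , 0.01600864]), 'gripper_force': 0.0, 'width': 0.08759403137557639}
top [[0.02, -1.0, 0.01], [-1.0, -0.02, -0.08], [0.08, -0.01, -1.0]] [0.018 0.496 1.798]
knife_grip 224 210 0.66 [0.467 0.204 0.169]
knife_grip 159 243 0.58 [0.357 0.446 0.006]
lock_grip 217 190 0.53 [0.533 0.231 0.154]
lock_grip 330 270 0.49 [ 0.281 -0.143  0.153]
block 200 292 0.8 [0.199 0.281 0.113]
block 223 176 0.69 [0.583 0.215 0.13 ]
block 329 253 0.68 [ 0.336 -0.142  0.117]
board 350 167 0.84 [ 0.637 -0.22   0.041]
side [[-0.79, 0.61, -0.01], [0.41, 0.52, -0.75], [-0.45, -0.6, -0.66]] [ 0.355 -0.121  2.008]
knife_grip 319 235 0.55 [0.476 0.22  0.172]
knife_grip 289 281 0.21 [0.621 0.262 0.107]
lock_grip 309 250 0.75 [0.554 0.267 0.195]
lock_grip 417 206 0.61 [0.157 0.316 0.181]
lock_grip 298 159 0.54 [ 0.289 -0.11   0.179]
block 286 188 0.82 [ 0.372 -0.071  0.115]
block 288 277 0.67 [0.618 0.254 0.115]
block 171 189 0.41 [ 0.664 -0.37   0.067]
board 202 215 0.94 [ 0.635 -0.21   0.038]
board 319 236 0.54 [0.476 0.221 0.168]
```

Run:
```python
import cv2,numpy as np
a=cv2.imread("pics/top0.png");b=cv2.imread("pics/side0.png")
A=cv2.resize(a[100:330,110:420],None,fx=2.5,fy=2.5,interpolation=3)
cv2.imwrite("pics/topc.png",A)
B=cv2.resize(b[100:340,130:450],None,fx=2.5,fy=2.5,interpolation=3);cv2.imwrite("pics/sidec.png",B)
```

```text
(no output)
```

View pics/topc.png

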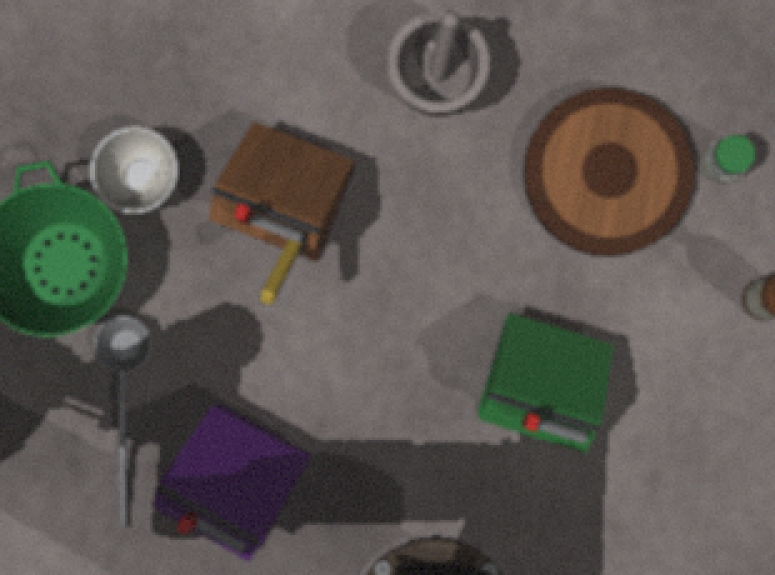

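View pics/sidec.png

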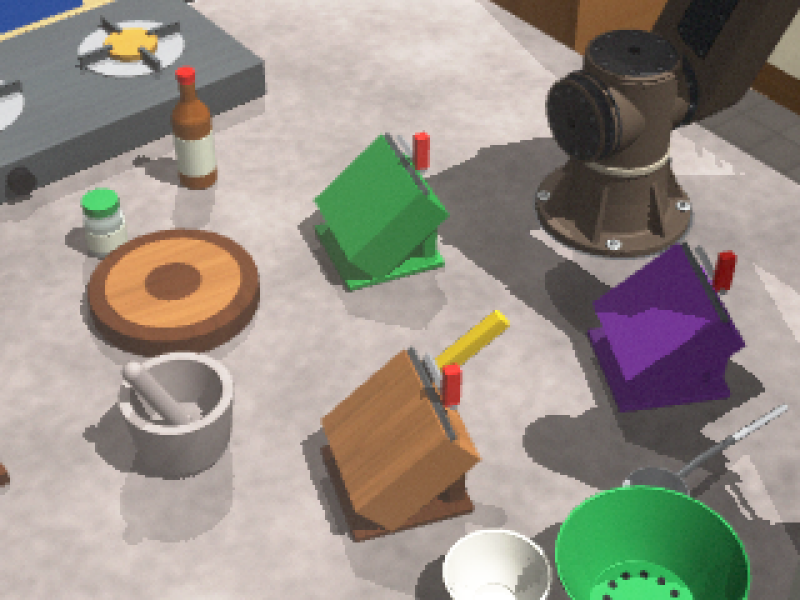

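The top crop shows the brown block at (280,185), its red grip at (243,212), the yellow handle from (268,297) to (297,243), and the board at (610,170). The green and purple blocks are the look-alikes. The side crop shows the brown block's red post at (452,385) and the yellow handle from (440,362) to (505,320).

```bash
cat >> h.py <<'E'
def masks(im):
    h=cv2.cvtColor(cv2.GaussianBlur(im,(3,3),0),cv2.COLOR_BGR2HSV).astype(int)
    H,S,V=h[...,0],h[...,1],h[...,2]
    return (H>20)&(H<33)&(S>140)&(V>70), ((H<6)|(H>174))&(S>160)&(V>70)
E
python3 - <<'E'
from h import *
Q={}
for n in("top","side"):
    z=np.load(n+"0.npz");im,P=z["im"],z["P"]
    ye,re=masks(im)
    box=(abs(P[...,0]-.5)<.12)&(abs(P[...,1]-.25)<.12)&(P[...,2]>.08)
    for nm,m in(("yel",ye&box),("red",re&box)):
        X=P[m]; v,u=np.nonzero(m)
        print(n,nm,len(X),"uv",u.mean().round(1),v.mean().round(1),u.min(),u.max(),v.min(),v.max(),"med",np.median(X,0).round(3),"min",np.percentile(X,5,axis=0).round(3),"max",np.percentile(X,95,axis=0).round(3))
        if nm=="yel":
            c=X.mean(0);w=np.linalg.svd(X-c)[2][0]; w*=np.sign(w[0]); t=(X-c)@w
            print("axis",w.round(3),"yaw",np.degrees(np.arctan2(w[1],w[0])).round(1),"pit",np.degrees(np.arcsin(w[2])).round(1),"ends",(c+w*t.min()).round(3),(c+w*t.max()).round(3))
        Q[n,nm]=(u.mean(),v.mean())
def tri(nm):
    A=[];b=[]
    for n in("top","side"):
        p=camera_params(n);M=np.array(p["mtx"])@np.c_[np.array(p["R"]),np.array(p["t"]).ravel()]
        u,v=Q[n,nm];A+= [u*M[2]-M[0],v*M[2]-M[1]]
    A=np.array(A);return np.linalg.lstsq(A[:,:3],-A[:,3],rcond=None)[0]
print("tri",tri("yel").round(3),tri("red").round(3))
# board: wood top region
z=np.load("top0.npz");P=z["P"];m=(abs(P[...,0]-.637)<.16)&(abs(P[...,1]+.22)<.16)&(P[...,2]>.022)&(P[...,2]<.055)
c=np.median(P[m],0);v,u=np.nonzero(m.astype(np.uint8));pts=P[m][:,:2].astype(np.float32);print("board",cv2.minEnclosingCircle(pts),P[m].mean(0).round(3))
# block top face edge yaw
h=cv2.cvtColor(z["im"],cv2.COLOR_BGR2HSV)
m=(abs(P[...,0]-.56)<.14)&(abs(P[...,1]-.22)<.14)&(P[...,2]>.05)&(h[...,2]>0)
print("block rect",cv2.minAreaRect(P[m][:,:2].astype(np.float32)))
E
```

```text
top yel 90 uv 221.7 207.9 215 229 197 220 med [0.475 0.212 0.171] min [0.438 0.197 0.142] max [0.509 0.226 0.197]
axis [ 0.754 -0.271 -0.598] yaw -19.8 pit -36.7 ends [0.439 0.224 0.198] [0.513 0.198 0.139]
top red 33 uv 206.3 184.9 204 209 182 188 med [0.544 0.261 0.197] min [0.536 0.253 0.163] max [0.554 0.272 0.205]
side yel 231 uv 319.4 235.4 305 332 224 246 med [0.472 0.22  0.167] min [0.443 0.203 0.143] max [0.506 0.233 0.192]
axis [ 0.765 -0.284 -0.578] yaw -20.4 pit -35.3 ends [0.439 0.231 0.193] [0.513 0.204 0.137]
side red 81 uv 310.2 253.1 307 313 246 261 med [0.549 0.267 0.183] min [0.541 0.26  0.154] max [0.556 0.272 0.198]
tri [0.472 0.214 0.164] [0.546 0.264 0.175]
board ((0.6391035914421082, -0.2474878579378128), 0.13355956971645355) [ 0.634 -0.235  0.036]
block rect ((0.5553795695304871, 0.23428669571876526), (0.15168945491313934, 0.22989730536937714), 69.83800506591797)
```

```bash
python3 -m jog '[[[140,80,-30,0,0,0,44],[280,160,-30,0,0,0,44],[400,220,-30,0,0,0,44],[400,220,-30,0,0,0,44],[400,220,-30,0,0,0,44],[400,240,-30,0,0,0,44],[400,240,-30,0,0,0,44],[400,240,-30,0,0,0,44],[400,240,-30,0,0,0,44],[400,240,-30,0,0,0,44],[400,240,-30,0,0,0,44],[400,240,-30,0,0,0,44]]]' 10
cat > look.py <<'E'
import sys
from h import *
im,d,P,p=get("wrist"); cv2.imwrite(f"pics/{sys.argv[1]}.png",im); np.savez(sys.argv[1]+".npz",im=im,d=d,P=P)
s=arm.get_state(); T=Ro.from_euler("xyz",s["ee_rot"]).as_matrix(); print("t",s["t"],"tcp",s["eef_pos"].round(4),s["ee_rot"].round(3),"w",s["width"])
ye,re=masks(im); box=(abs(P[...,0]-.5)<.14)&(abs(P[...,1]-.25)<.14)&(P[...,2]>.1)
for nm,m in(("yel",ye&box),("red",re&box)):
    X=P[m]; v,u=np.nonzero(m)
    if len(X)<5: print(nm,len(X)); continue
    print(nm,len(X),"uv",u.mean().round(1),v.mean().round(1),"med",np.median(X,0).round(4))
    B=X@Ro.from_euler("z",-20,degrees=True).as_matrix()
    print(" block-axis ranges",np.percentile(B,3,axis=0).round(4),np.percentile(B,97,axis=0).round(4))
    if nm=="yel":
        c=X.mean(0);w=np.linalg.svd(X-c,full_matrices=False)[2][0]; w*=np.sign(w[0]); t=(X-c)@w
        print(" axis",w.round(3),"yaw",np.degrees(np.arctan2(w[1],w[0])).round(1),"pit",np.degrees(np.arcsin(w[2])).round(1),"ends",(c+w*t.min()).round(3),(c+w*t.max()).round(3))
    if nm=="red":
        top=X[X[:,2]>np.percentile(X[:,2],90)-.006]; print(" redtop",len(top),top.mean(0).round(4),"B rng",np.ptp(top@Ro.from_euler("z",-20,degrees=True).as_matrix(),axis=0).round(4), "tool frame:",((top.mean(0)-s["eef_pos"])@T*1000).round(1))
E
python3 look.py w1
```

```text
t: 2.0
eef_pos: [0.5236, 0.2739, 0.2565]
ee_rot: [3.142, 0.0, -0.345]
force: [-0.1, -0.0, 0.3]
width: 0.0437
gripper_force: 0.0
t 2.05 tcp [0.5236 0.2738 0.2565] [ 3.142  0.    -0.346] w 0.04393657653100288
yel 1894 uv 357.2 223.8 med [0.4925 0.2114 0.1602]
 block-axis ranges [0.3637 0.3557 0.1371] [0.4317 0.4615 0.3475]
 axis [0.279 0.241 0.929] yaw 40.8 pit 68.3 ends [0.482 0.203 0.128] [0.568 0.277 0.416]
red 804 uv 286.2 177.6 med [0.5506 0.2603 0.1965]
 block-axis ranges [0.4161 0.4258 0.154 ] [0.4341 0.4398 0.1982]
 redtop 600 [0.5474 0.2611 0.1967] B rng [0.0191 0.0147 0.0069] tool frame: [26.7  3.9 59.8]
```

View pics/w1.png

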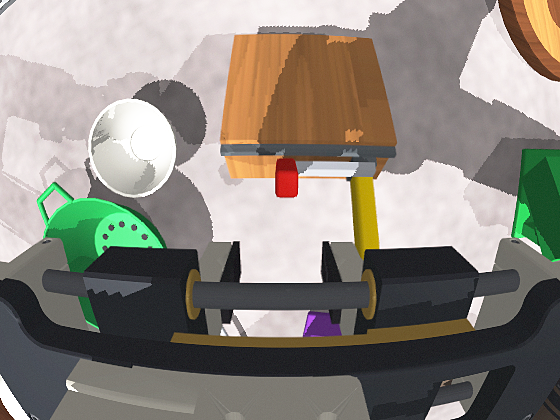

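The wrist view shows the red post at (286,178), the handle at (362,215) and the tool aligned with the block. The post top is 27 mm ahead, 4 mm to the side and 60 mm below the TCP.

```bash
python3 -m jog '[[[27,4,20,0,0,0,44],[27,4,20,0,0,0,44],[27,4,60,0,0,0,44],[27,4,93,0,0,0,44],[27,4,93,0,0,0,44],[27,4,93,0,0,0,44],[27,4,93,0,0,0,0],[27,4,93,0,0,0,0],[27,4,93,0,0,0,0],[27,4,93,0,0,0,0],[27,4,93,0,0,0,0]]]' 15
python3 -m jog '[[[0,-10,0,0,0,0,0],[0,-20,0,0,0,0,0],[0,-30,0,0,0,0,0],[0,-38,0,0,0,0,0],[0,-42,0,0,0,0,0],[0,-43,0,0,0,0,0],[0,-43,0,0,0,0,0]]]'
```

```text
t: 3.42
eef_pos: [0.5482, 0.2603, 0.164]
ee_rot: [-3.141, -0.0, -0.347]
force: [-0.8, 0.4, 3.3]
width: 0.0154
gripper_force: 15.0
t: 4.3
eef_pos: [0.5603, 0.294, 0.1637]
ee_rot: [3.128, 0.002, -0.348]
force: [-9.1, -24.1, 17.5]
width: 0.0161
gripper_force: 15.0
```

```bash
python3 -m jog '[[[0,-43,0,0,0,0,40],[0,-43,0,0,0,0,40],[0,-43,0,0,0,0,40],[-27,-43,-70,0,0,0,40],[-27,-43,-93,0,0,0,40],[-27,-43,-93,0,0,0,40],[-27,-43,-93,0,0,0,40]]]'
python3 look.py w2
```

```text
t: 5.18
eef_pos: [0.5517, 0.3507, 0.2557]
ee_rot: [3.141, 0.001, -0.347]
force: [0.1, 0.1, 0.7]
width: 0.0429
gripper_force: 0.0
t 5.225 tcp [0.5516 0.3505 0.2552] [ 3.14e+00  1.00e-03 -3.47e-01] w 0.041455887717590074
yel 1898 uv 434.0 218.2 med [0.4927 0.2124 0.1566]
 block-axis ranges [0.3624 0.3563 0.1304] [0.4316 0.5427 0.3407]
 axis [0.343 0.522 0.781] yaw 56.7 pit 51.3 ends [0.483 0.199 0.136] [0.597 0.372 0.394]
red 978 uv 347.7 178.1 med [0.5625 0.296  0.1957]
 block-axis ranges [0.4161 0.4613 0.1516] [0.4338 0.4756 0.1982]
 redtop 585 [0.5601 0.295  0.1985] B rng [0.0645 0.0589 0.2212] tool frame: [26.9 49.1 56.7]
```

View pics/w2.png

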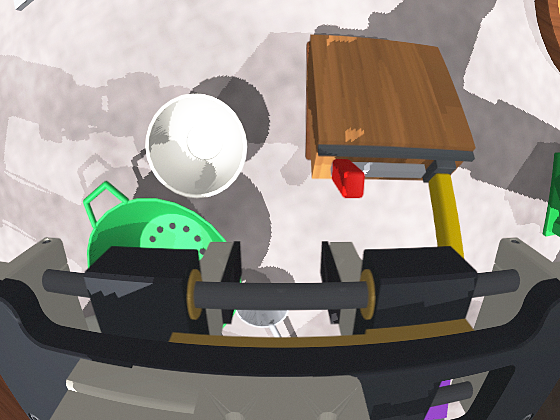

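The post, now at (348,178), moved about 36 mm and then met a firm stop (24 N). I'll check it against the knife plane, where 105 mm means fully open, and measure the handle at the same time.

```bash
cat > kn.py <<'E'
import sys
from h import *
Rb=Ro.from_euler("z",-20,degrees=True).as_matrix()
for n in sys.argv[1:]:
    z=np.load(n+".npz");im,P=z["im"],z["P"];ye,re=masks(im);B=P@Rb
    k=ye&(P[...,2]>.12)&(P[...,2]<.21)&(abs(B[...,0]-.39)<.07)&(abs(B[...,1]-.365)<.03)
    k=cv2.erode(k.astype(np.uint8),np.ones((2,2)))>0
    X=B[k]
    # top-surface (spine) strip: fit line in block axes
    w=np.linalg.svd(X-X.mean(0),full_matrices=False)[2][0];w*=np.sign(w[0])
    print(n,len(X),"yaw rel block",np.degrees(np.arctan2(w[1],w[0])).round(2),"pit",np.degrees(np.arcsin(w[2])).round(1),"mean",X.mean(0).round(4))
    # knife frame: a along axis (40deg down), c normal up
    a=np.array([np.cos(np.radians(40)),0,-np.sin(np.radians(40))]);c=np.array([np.sin(np.radians(40)),0,np.cos(np.radians(40))])
    sa,sc=X@a,X@c
    print(" along pct",np.percentile(sa,[1,5,50,95,99]).round(4)," normal pct",np.percentile(sc,[1,5,50,95,99]).round(4),"y pct",np.percentile(X[:,1],[1,5,50,95,99]).round(4))
    sel=sc>np.percentile(sc,95)-.005
    print(" spine y",np.percentile(X[sel,1],[1,5,50,95,99]).round(4), "n",sel.sum())
    r=B[re&(P[...,2]>.19)&(P[...,2]<.21)&(abs(B[...,0]-.425)<.03)]
    print(" redtop y",np.percentile(r[:,1],[1,50,99]).round(4),"x",np.percentile(r[:,0],[1,50,99]).round(4),"z",np.median(r[:,2]).round(4))
E
python3 kn.py w1 w2 top0 side0
```

```text
w1 1527 yaw rel block -0.34 pit -38.3 mean [0.3883 0.3648 0.1582]
 along pct [0.1623 0.1671 0.1951 0.2266 0.2293]  normal pct [0.3596 0.3636 0.3717 0.3735 0.374 ] y pct [0.3551 0.3561 0.3653 0.3714 0.3717]
 spine y [0.355  0.356  0.364  0.3708 0.3714] n 1329
 redtop y [0.4252 0.4328 0.4398] x [0.4153 0.4255 0.434 ] z 0.1968
w2 1616 yaw rel block 2.17 pit -39.0 mean [0.3889 0.3662 0.1557]
 along pct [0.1596 0.1663 0.1972 0.2309 0.2343]  normal pct [0.3558 0.358  0.3713 0.3736 0.3742] y pct [0.3557 0.3571 0.3676 0.3718 0.3721]
 spine y [0.3555 0.3567 0.3644 0.371  0.3717] n 1173
 redtop y [0.4607 0.4686 0.4757] x [0.415  0.4253 0.4336] z 0.1969
top0 52 yaw rel block 0.24 pit -36.5 mean [0.3727 0.3589 0.1713]
 along pct [0.1301 0.134  0.1769 0.2183 0.2238]  normal pct [0.3547 0.3647 0.3711 0.3764 0.3775] y pct [0.3549 0.3554 0.3585 0.3626 0.3638]
 spine y [0.3552 0.3554 0.3583 0.3612 0.3622] n 23
 redtop y [0.4217 0.431  0.4376] x [0.4136 0.4229 0.4313] z 0.1978
side0 173 yaw rel block -0.61 pit -34.7 mean [0.368  0.3693 0.1671]
 along pct [0.1337 0.1374 0.173  0.2139 0.2221]  normal pct [0.35   0.3534 0.3657 0.3736 0.3744] y pct [0.3619 0.3634 0.3697 0.3742 0.3756]
 spine y [0.3616 0.3626 0.3669 0.3739 0.3764] n 65
 redtop y [0.428  0.4364 0.4441] x [0.4153 0.4234 0.4318] z 0.1959
```

The post now stands 105.3 mm from the knife's plane, so the lock is fully open. Next I work out the grasp (tool tilted 15°, 10 mm behind the handle centre) and refine the board.

```bash
cat > plan.py <<'E'
from h import *
Rb=Ro.from_euler("z",-20,degrees=True)
c40,s40=np.cos(np.radians(40)),np.sin(np.radians(40))
a=np.array([c40,0,-s40]);c=np.array([s40,0,c40])
gk=Rb.apply(a*(.1845-.010)+c*.3618+[0,.3633,0])
s=arm.get_state();R0=Ro.from_euler("xyz",s["ee_rot"]);p0=s["eef_pos"]
Rg=Ro.from_euler("z",-20,degrees=True)*Ro.from_euler("x",180,degrees=True)*Ro.from_rotvec([0,-np.radians(15),0])
z=Rg.as_matrix()[:,2]
tcp=gk+.019*z
print("tcp",p0,"grasp",gk.round(4),"knife x in tool",Rg.inv().apply(Rb.apply(a)).round(3))
for d in(.08,0):
    print(d,(R0.inv().apply(tcp-d*z-p0)*1000).round(1),(R0.inv()*Rg).as_rotvec().round(3))
E
python3 plan.py
python3 - <<'E'
from h import *
for n in("top","side"):
    zz=np.load(n+"0.npz");P=zz["P"];m=(abs(P[...,0]-.637)<.17)&(abs(P[...,1]+.21)<.16)&(P[...,2]>.024)&(P[...,2]<.046)
    m=cv2.morphologyEx(m.astype(np.uint8),cv2.MORPH_OPEN,np.ones((3,3)));k,l,st,ce=cv2.connectedComponentsWithStats(m);i=1+st[1:,4].argmax()
    h=cv2.convexHull(P[l==i][:,:2].astype(np.float32));print(n,cv2.fitEllipse(h),np.median(P[l==i][:,2]))
E
```

```text
tcp [0.55156926 0.35046397 0.25520511] grasp [0.4684 0.2161 0.165 ] knife x in tool [ 0.906 -0.     0.423]
0.08 [-16.7 154.6  31.5] [ 0.002 -0.261  0.002]
0 [-37.4 154.4 108.8] [ 0.002 -0.261  0.002]
top ((0.6347962617874146, -0.2345258891582489), (0.23804424703121185, 0.23955103754997253), 36.24482727050781) 0.03567430598395442
side ((0.6359344124794006, -0.2300698459148407), (0.23976758122444153, 0.24502620100975037), 151.20623779296875) 0.034593560280177925
```

```bash
python3 -m jog '[[[-8,60,0,0,-0.13,0,44],[-17,120,10,0,-0.26,0,44],[-17,154,31,0,-0.26,0,44],[-17,154,31,0,-0.26,0,44],[-17,154,31,0,-0.26,0,44],[-17,154,31,0,-0.26,0,44],[-17,154,31,0,-0.26,0,44],[-17,154,31,0,-0.26,0,44]]]'
python3 plan.py; python3 look.py w3; python3 kn.py w3
```

```text
t: 6.22
eef_pos: [0.4836, 0.2117, 0.2256]
ee_rot: [-3.141, 0.26, -0.346]
force: [0.4, 0.2, -0.4]
width: 0.044
gripper_force: 0.0
tcp [0.48361191 0.21173551 0.22562577] grasp [0.4684 0.2161 0.165 ] knife x in tool [ 0.906 -0.     0.423]
0.08 [0.4 1.1 1.7] [ 0.001 -0.002  0.003]
0 [ 0.3  1.  81.7] [ 0.001 -0.002  0.003]
t 6.275 tcp [0.4836 0.2116 0.2256] [-3.141  0.26  -0.346] w 0.0441129524590314
yel 3783 uv 283.5 209.2 med [0.4832 0.2105 0.1685]
 block-axis ranges [0.3432 0.3541 0.1361] [0.4304 0.3711 0.3024]
 axis [ 0.139 -0.049  0.989] yaw -19.5 pit 81.5 ends [0.479 0.211 0.138] [0.512 0.2   0.37 ]
red 1862 uv 124.0 152.2 med [0.5601 0.2881 0.1855]
 block-axis ranges [0.4165 0.4589 0.1501] [0.4341 0.4726 0.1978]
 redtop 742 [0.5592 0.2913 0.1968] B rng [0.0857 0.1099 0.1656] tool frame: [  50.  -100.6   16.5]
w3 3318 yaw rel block -0.21 pit -38.0 mean [0.3797 0.3623 0.1663]
 along pct [0.1352 0.1394 0.1837 0.2298 0.2348]  normal pct [0.3682 0.3692 0.3715 0.3736 0.3741] y pct [0.3542 0.3549 0.3621 0.3697 0.3704]
 spine y [0.3542 0.355  0.3621 0.3697 0.3704] n 3262
 redtop y [0.4588 0.4647 0.4739] x [0.4155 0.4259 0.4341] z 0.1966
```

View pics/w3.png

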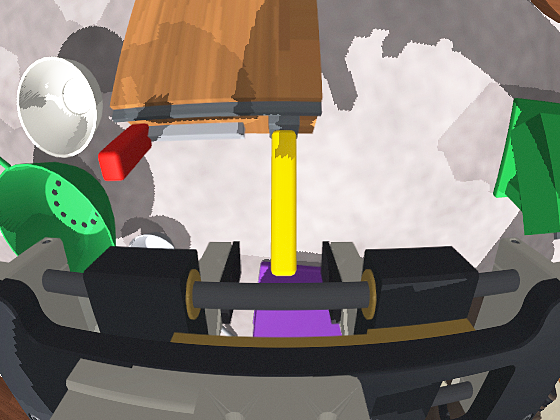

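The handle sits between the fingers at (284,205) and the tongue is retracted clear of it, with the post at (124,152). Now I go in and grip.

```bash
python3 -m jog '[[[-5,1,30,0,0,0,44],[-5,1,60,0,0,0,44],[-5,1,79,0,0,0,44],[-5,1,79,0,0,0,44],[-5,1,79,0,0,0,44],[-5,1,79,0,0,0,0],[-5,1,79,0,0,0,0],[-5,1,79,0,0,0,0],[-5,1,79,0,0,0,0],[-5,1,79,0,0,0,0],[-5,1,79,0,0,0,0]]]' 60
```

```text
t: 7.65
eef_pos: [0.4597, 0.2188, 0.1507]
ee_rot: [-3.141, 0.26, -0.347]
force: [0.3, -0.1, 2.6]
width: 0.0177
gripper_force: 60.0
```

```bash
python3 -m jog '[[[-9,0,-4,0,0,0,0],[-18,0,-8.5,0,0,0,0],[-27,0,-12.5,0,0,0,0],[-36,0,-17,0,0,0,0],[-36,0,-17,0,0,0,0]]]'
python3 - <<'E'
from h import *
s=arm.get_state();print(s["force"],s["moment"])
E
```

```text
t: 8.28
eef_pos: [0.4306, 0.2296, 0.177]
ee_rot: [-3.14, 0.26, -0.346]
force: [-0.3, -0.2, -1.2]
width: 0.0173
gripper_force: 60.0
[-0.30424773 -0.17066844 -1.24504723] [-0.30445342 -0.86415568  0.03059032]
```

```bash
python3 -m jog '[[[-14,0,-6.5,0,0,0,0],[-28,0,-13,0,0,0,0],[-42,0,-19.5,0,0,0,0],[-56,0,-26,0,0,0,0],[-72,0,-33.5,0,0,0,0],[-86,0,-40,0,0,0,0],[-86,0,-40,0,0,0,0],[-86,0,-40,0,0,0,0]]]'; python3 look.py w4
```

```text
t: 9.28
eef_pos: [0.3624, 0.2539, 0.2369]
ee_rot: [3.142, 0.26, -0.346]
force: [-0.7, 0.3, -2.1]
width: 0.0176
gripper_force: 60.0
t 9.325 tcp [0.3625 0.2538 0.2366] [ 3.141  0.26  -0.347] w 0.017898945496396465
yel 5744 uv 280.6 213.4 med [0.3961 0.2419 0.2434]
 block-axis ranges [0.2628 0.3544 0.2211] [0.3162 0.3709 0.3069]
 axis [ 0.576 -0.219 -0.787] yaw -20.8 pit -51.9 ends [0.365 0.254 0.288] [0.419 0.233 0.214]
red 0
```

View pics/w4.png

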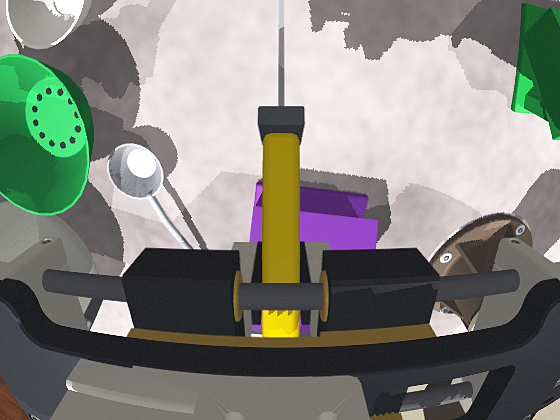

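The knife is out and in the fingers, with the guard at (281,120) and the blade at (281,50). I'll measure the knife's actual direction in the tool and plan the final pose.

```bash
cat > kt.py <<'E'
import sys
from h import *
# knife spine in tool frame from a wrist picture
z=np.load(sys.argv[1]+".npz");im,P=z["im"],z["P"];s=arm.get_state()
R=Ro.from_euler("xyz",s["ee_rot"]);X=R.inv().apply((P-s["eef_pos"]).reshape(-1,3)).reshape(P.shape)
ye,_=masks(im);v,u=np.mgrid[0:420,0:560]
m=ye&(v>135)&(v<240)&(abs(u-281)<14)&(np.linalg.norm(X,axis=-1)<.15)
Y=X[m]; fx=np.polyfit(Y[:,0],Y[:,2],1); r=Y[:,2]-np.polyval(fx,Y[:,0]);k=abs(r)<2.5*np.median(abs(r))+1e-4;Y=Y[k]
fx=np.polyfit(Y[:,0],Y[:,2],1);fy=np.polyfit(Y[:,0],Y[:,1],1)
print("n",len(Y),"x rng",Y[:,0].min().round(3),Y[:,0].max().round(3),"pitch in tool deg",np.degrees(np.arctan(fx[0])).round(2),"yaw",np.degrees(np.arctan(fy[0])).round(2),"spine z,y at x=0:",fx[1].round(4),fy[1].round(4))
E
python3 kt.py w4
```

```text
n 2601 x rng 0.019 0.065 pitch in tool deg 23.16 yaw 0.02 spine z,y at x=0: -0.0288 -0.0
```

```bash
cat > fin.py <<'E'
from h import *
s=arm.get_state();R=Ro.from_euler("xyz",s["ee_rot"]);p=s["eef_pos"]
bm=np.array([.120,0,.037])
Rf=Ro.from_euler("z",-20,degrees=True)*Ro.from_euler("x",180,degrees=True)*Ro.from_rotvec([0,np.radians(25),0])
t=np.array([.635,-.233,.16])-Rf.apply(bm)
print("tcp",p,"final tcp",t.round(3),"blade mid now",(p+R.apply(bm)).round(3))
for n,g in(("up",[p[0]-.02,p[1]+.007,.36]),("over",[t[0],t[1],.36]),("final",t)):
    print(n,(R.inv().apply(np.array(g)-p)*1000).round(1))
print("turn",(R.inv()*Rf).as_rotvec().round(3))
E
python3 fin.py
```

```text
tcp [0.3624727  0.25376224 0.23663116] final tcp [ 0.518 -0.19   0.143] blade mid now [0.463 0.218 0.17 ]
up [ -52.2    0.3 -113.8]
over [ 255.6  364.9 -195.5]
final [311.5 364.8  14.3]
turn [0.    0.697 0.002]
```

```bash
python3 -m jog '[[[-17,0,-38,0,0,0,0],[-34,0,-76,0,0,0,0],[-52,0,-114,0,0,0,0],[-52,0,-114,0,0.1,0,0],[-52,0,-114,0,0.2,0,0],[-52,0,-114,0,0.3,0,0],[-52,0,-114,0,0.4,0,0],[-52,0,-114,0,0.5,0,0],[-52,0,-114,0,0.6,0,0],[-52,0,-114,0,0.698,0,0],[-52,0,-114,0,0.698,0,0],[-52,0,-114,0,0.698,0,0],[-52,0,-114,0,0.698,0,0]]]'; python3 fin.py
```

```text
t: 10.95
eef_pos: [0.3431, 0.2611, 0.3607]
ee_rot: [-3.141, -0.437, -0.348]
force: [0.2, 0.5, -1.4]
width: 0.0175
gripper_force: 60.0
tcp [0.34310971 0.26107712 0.36071961] final tcp [ 0.518 -0.19   0.143] blade mid now [0.46  0.219 0.378]
up [-19.5   0.2  -8.3]
over [288.4 364.8 135.2]
final [196.5 364.9 332. ]
turn [-0.001 -0.     0.001]
```

```bash
python3 -m jog '[[[24,30,11,0,0,0,0],[48,61,22,0,0,0,0],[72,91,34,0,0,0,0],[96,122,45,0,0,0,0],[120,152,56,0,0,0,0],[144,182,68,0,0,0,0],[168,213,79,0,0,0,0],[192,243,90,0,0,0,0],[216,274,101,0,0,0,0],[240,304,113,0,0,0,0],[264,335,124,0,0,0,0],[280,355,131,0,0,0,0],[288,365,135,0,0,0,0],[288,365,135,0,0,0,0],[288,365,135,0,0,0,0],[288,365,135,0,0,0,0]]]'; python3 fin.py; python3 look.py w5; python3 kt.py w5
python3 - <<'E'
from h import *
z=np.load("w5.npz");im,P=z["im"],z["P"]
im2,d,Q,p=get("side");cv2.imwrite("pics/s5.png",cv2.resize(im2[100:340,130:450],None,fx=2.5,fy=2.5,interpolation=3)); np.savez("s5.npz",im=im2,P=Q)
E
```

```text
t: 12.95
eef_pos: [0.5177, -0.1901, 0.3605]
ee_rot: [-3.141, -0.438, -0.346]
force: [0.1, 0.3, -1.1]
width: 0.0178
gripper_force: 60.0
tcp [ 0.51772527 -0.1900534   0.36054279] final tcp [ 0.518 -0.19   0.143] blade mid now [ 0.635 -0.232  0.378]
up [-19.4   0.2  -8.5]
over [0.2 0.2 0.7]
final [-91.9   0.3 197.4]
turn [-0.001 -0.002  0.002]
t 13.0 tcp [ 0.5178 -0.19    0.3606] [-3.141 -0.438 -0.346] w 0.017387060065892555
yel 0
red 0
n 2621 x rng 0.019 0.065 pitch in tool deg 23.2 yaw -0.09 spine z,y at x=0: -0.0286 0.0003
```

View pics/s5.png

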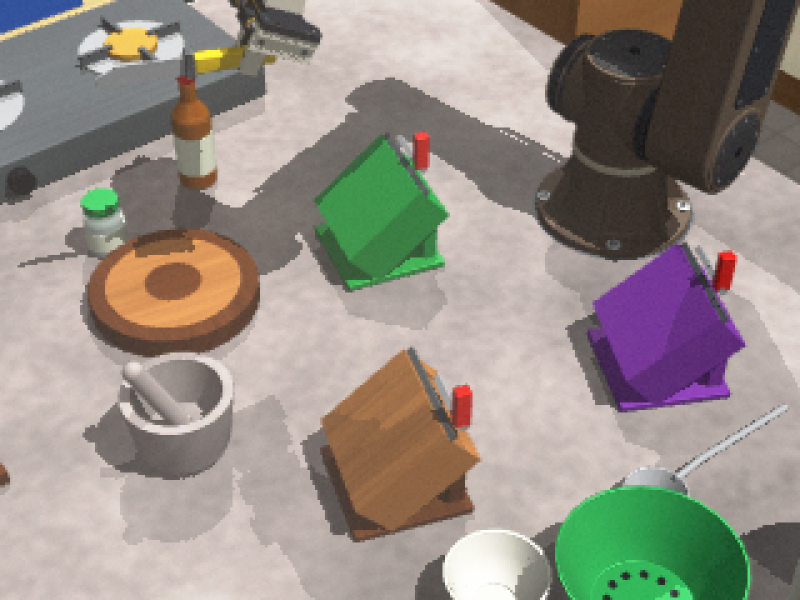

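View pics/w5.png

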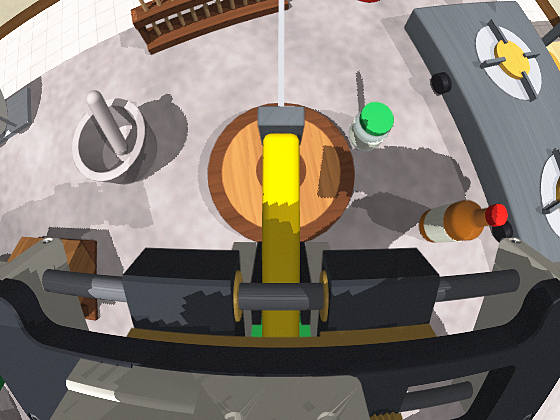

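The knife is level and pointing over the board, with its guard at (281,120) in the wrist view. In the side view the brown block's lock is still open (post at (462,405)) and the other things are undisturbed. Next I lower it to about 0.17 m.

```bash
python3 -m jog '[[[-9,0,20,0,0,0,0],[-22,0,47,0,0,0,0],[-37,0,79,0,0,0,0],[-52,0,111,0,0,0,0],[-66,0,141,0,0,0,0],[-77,0,165,0,0,0,0],[-84,0,180,0,0,0,0],[-88,0,188,0,0,0,0],[-88,0,188,0,0,0,0],[-88,0,188,0,0,0,0],[-88,0,188,0,0,0,0],[-88,0,188,0,0,0,0],[-88,0,188,0,0,0,0]]]'; python3 fin.py
python3 - <<'E'
from h import *
z0=np.load("side0.npz");im,d,P,p=get("side")
M=np.array(p["mtx"]);R=np.array(p["R"]);t=np.array(p["t"]).ravel()
ye,re=masks(im)
m=ye&(abs(P[...,0]-.57)<.12)&(abs(P[...,1]+.2)<.1)&(P[...,2]>.1);X=P[m]
c=X.mean(0);w=np.linalg.svd(X-c,full_matrices=False)[2][0];w*=np.sign(w[0]);print(len(X),"handle mean",c.round(3),"axis",w.round(3))
cv2.imwrite("pics/s6.png",cv2.resize(im[100:280,130:330],None,fx=3.5,fy=3.3,interpolation=3))
E
```

```text
t: 14.68
eef_pos: [0.5181, -0.1903, 0.1531]
ee_rot: [-3.141, -0.438, -0.347]
force: [-0.4, -0.6, -0.8]
width: 0.0179
gripper_force: 60.0
tcp [ 0.51807986 -0.19030582  0.15307892] final tcp [ 0.518 -0.19   0.143] blade mid now [ 0.635 -0.233  0.171]
up [  68.7    0.2 -196.3]
over [ 8.790e+01  1.000e-01 -1.873e+02]
final [-4.3  0.1  9.3]
turn [-0.001 -0.002  0.002]
119 handle mean [ 0.549 -0.195  0.175] axis [ 0.95  -0.314  0.01 ]
```

View pics/s6.png

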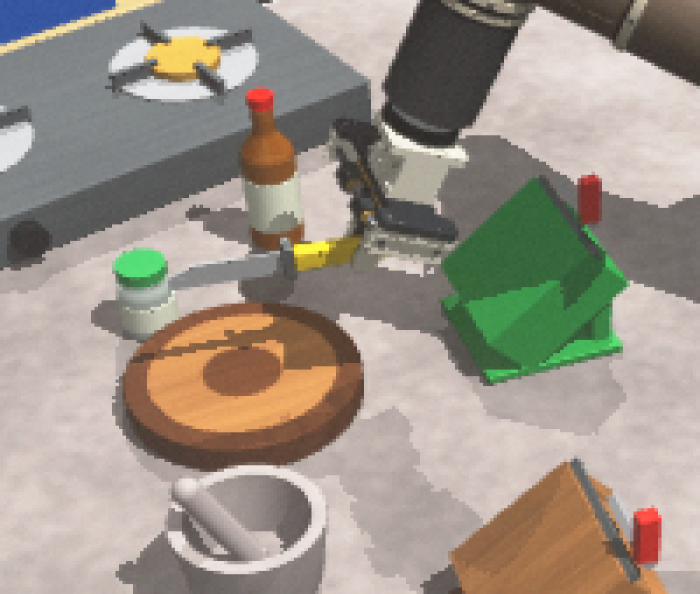

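The knife is level over the board: handle at (325,253), blade from (180,275) to (285,265), with the bystanders undisturbed and the lock open. I'm handing in.

```bash
python3 -c "
from station import arm
print(arm.job_done())"
```

```text
the job is handed in; nothing more can be done
None
```

I slid the lock open, drew the knife and handed in holding it level, edge down, mid-blade about 135 mm above the board's centre. The pictures show the other things unmoved, but the hand-in gave no verdict.

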